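# Dock the ward tablet and hold its power key in

### The arm

A 6-joint arm with a two-finger parallel gripper is mounted at the origin on the work surface. World frame = base frame: x ahead of the robot, y to its left, z up, the work surface at z = 0. Lengths are in mm, angles in degrees, forces in N, time in s.
With the tool pointing down it reaches from about 300 to 850 mm from the base axis. Payload 4.2 kg.
Tool frame: the origin (TCP) lies on the front face of the gripper's body, between the roots of the fingers; the fingertips stand 78 mm ahead of it and the grasp point (between the pads) lies 60 mm ahead of it; x points along the fingers, y is the direction in which the jaws open and shut, and the axes are right-handed (so a half turn about x gives the same grasp; the last joint's range is limited). The gripper opens to 91 mm and grips with 3 to 60 N. Pads are 32 mm wide; open, the fingers measure 118 mm over their backs; the gripper's body (76 mm by 178 mm) begins 60 mm behind the grasp point.
Start: joints at [66.349, 18.312, 89.639, -0, 72.044, -1.146], TCP at [220.097, 531.217, 292.276] pointing down, gripper open.
Joint ranges: [-177.97, 177.97], [-48.28, 115.42], [12.27, 149.76], [-77.06, 257.06], [2.81, 150.46], [-146.56, 146.56]. Speed limits (degrees/s): [147.25, 147.25, 180, 180, 180, 180].

### API

Orientations are given as [roll, pitch, yaw] about the fixed x, y, z axes, in that order (R = Rz(yaw) Ry(pitch) Rx(roll)).
In Python, from workcell import status, viewer, env gives the robot as it stands. The module is installed in compiled form; this text tells all that it offers.
- The arm moves only by the tool move_arm, never from a script. Its argument "moves" is a list of rows, each a list of 3 entries, a list of its own where there are three numbers: the shift along the tool's x, y, z in cm, then the turn about the tool's x in rad, then the gripper's target within -1 to 1 (fully open at 1, half-way at 0, shut at -1). A call has 1 to 20 rows; each row is the pose to reach, as a shift and turn from the pose commanded when the call began, along the tool's axes at that moment; what a row does not reach only later rows make up. A row lasts 1/8 s, in which the tool goes at most 62.5 mm and 10.7 degrees, less where a joint would pass 70% of its speed; a pose out of reach is approached as far as the arm can. A call with a gripper value outside its range is refused whole. The fingers move at their own pace and stop on an object; "force" is the grip in N (left out, the last holds). Time passes only in rows, so rows that repeat a pose let the fingers close. It gives the time, the measured TCP pose, the force and the opening at its end, in the units of the state.
- status.state(): the state, without advancing time (a new reading comes with each control period).
- viewer.grab_frame(name): name is "scene" or "side" or "wrist"; returns the picture (420x560x3 uint8, red, green, blue); there is no depth.
- viewer.get_calibration(name): a dict with "camera_matrix" (3x3 intrinsics, pixels), "D" ([k1, k2, p1, p2, k3] as OpenCV has them; the pictures are not rectified), "eye" and "rotation" of the camera in the world. Camera axes: x right, y down, z forward; pixel columns grow to the right and rows downward; lengths in mm; the calibration is good to about 2 mm. A picture is of the moment at which its call begins: read the wrist's pose just before it. get_calibration takes no time and is no camera call; for the wrist camera it gives the pose at the moment of the call.
- env.job_done(): hands the job in, once; it reports no verdict.
The state is a dict: "time_s": time; "qpos": joint angles; "qvel": joint speeds; "effort": joint torques, N m; "ee_pos": TCP position; "ee_rot": TCP orientation; "force": force on the tool from outside, world axes, zero at the start; "torque": the same for the moment, N m; "gripper_width": finger opening in mm.
Only numpy, scipy, OpenCV 4.12 (cv2) and the standard library are available. Lean on these libraries where they do the work, as an engineer would, in place of code of your own. Each camera call takes 0.05 s, during which the arm holds its last target.

### The job

Start up the ward tablet: slide it straight up out of the charging rack by its top edge and lower it, upright and the same way round (not dropped in), fully down into the empty desk dock, then let go of it. Then press the power key on its top edge all the way in with the fingertips, by an ordinary finger push (under 30 N), and keep it pressed: the job ends with the key still held in and the tablet standing in the dock. Leave the handheld terminals in the rack and everything else on the counter where they are.

Things in the scene. Friction and masses are not known exactly. Their poses are not given: they have to be found in the camera images.
- tablet: rugged ward tablet on its long edge in one slot of the rack, the widest device there: white plate, dark rubber corners; 214 mm wide (its y), 16 mm thick (its x), 140 mm high (its z, without the key), 0.36 to 0.54 kg. Screen on its -x face. Origin: centre of its underside. Grip its top edge near the middle (y = 0); the edge stands 80 mm above the tops of the slot walls
- power_key_top (a point): centre of the top of the tablet's power key: grey rubber key 28 mm long (along the tablet's y), 10 mm wide, on the tablet's top edge 55 mm from the middle towards its +y end; stands 5 mm above the edge when not pressed; moves with the key
- power_key (a joint): travel of the power key into the tablet in m: 0 not pressed, 0.0035 fully in (1.5 mm then still stands above the edge). Spring: about 1.2 N to start it, 4 N fully in; springs back when let go
- rack: grey charging rack, fixed, 212 (x) by 250 (y) mm; origin: centre of its underside. Three slots along its y, at x = -62, 0 and +62 mm; slot floor 18 mm above the counter, slot 20 mm wide between walls that reach 78 mm above the counter; end walls 220 mm apart, 58 mm high. The tablet stands in one slot, two handhelds in the others, in any order
- dock: grey desk dock, fixed, foot 110 (x) by 262 (y) mm, with one empty slot along its y; origin: on the counter under the slot's middle. Leaning back rest on its +x side, 99 mm high; front lip 55 mm high. The tablet goes in with its x and y along the dock's: screen away from the back rest, key at the dock's +y end. Its heading in the rack differs from this by under 45 degrees
- dock_seat (a point): centre of the floor of the dock's slot, 14 mm above the counter: the tablet's origin comes here. Slot 19 mm wide (x), 222 mm long (y), straight for 30 mm above its floor; above that the mouth flares by about 9 mm at the front and ends and 11 mm at the back. A seated tablet stands by itself and may lean up to 6 degrees
- handheld_a: handheld barcode terminal standing in a slot of the rack, white with dark screen, 78 mm wide, 16 mm thick, 135 mm high; origin: centre of its underside. Leave it alone
- handheld_b: the other handheld terminal, the same. Leave it alone
- amber_bottle: amber medicine bottle with white cap, 48 mm across, 95 mm high, standing behind the dock; origin: centre of its underside. Leave it alone
- medicine_cup: small white medicine cup, 42 mm across, 36 mm high, standing in front of the dock; origin: centre of its underside. Leave it alone
- steel_bowl: steel bowl 90 mm across, 40 mm high, on the far side of the counter; origin: centre of its underside. Leave it alone
Not all that is in view belongs to the job. What is shaped like the tablet but brown is not meant.

How it is judged:
By the outcome, as a careful person would: the job done as asked, in the order asked, and still so for the second after the job is handed in, while the arm keeps its last pose, push and grip.
It also fails if it takes over 56 s, if anything falls off the work surface, if the arm or the gripper's body presses on something with over 40 N, if the wrist force passes 120 N, or if a joint passes its speed limit or range.

## Working session

There is one attempt and no reset: what is moved stays moved. The work goes in short steps, Python scripts to look and compute and a tool call to move; the robot and the scene stay as the last step left them, time stands still between calls to the robot, and variables do not carry over. Pictures are saved under pics/ and viewed, and the job is handed in when it is done.

Besides the shell and the picture viewer there is one more tool, called after "Call:" as a command line: name --argument value ..., lists and objects as JSON in quotes. move_arm: Moves the arm, as the interface text tells. Its arguments: {"type":"object","properties":{"moves":{"type":"array","items":{"type":"array"}},"force":{"type":"number"}},"required":["moves"]}

```bash
mkdir -p pics; python3 - <<'E'
from workcell import status, viewer, env
import cv2, numpy as np
print(status.state())
for n in ["scene","side","wrist"]:
    c=viewer.get_calibration(n); print(n,c)
    im=viewer.grab_frame(n); cv2.imwrite(f"pics/{n}0.png",im[:,:,::-1])
E
```

```text
{'time_s': 0.0, 'qpos': array([ 6.63505171e+01,  1.83509046e+01,  8.97061577e+01, -8.96356083e-04,
        7.20444693e+01, -1.14570977e+00]), 'qvel': array([-0.00685857, -0.1303087 ,  0.17943469, -0.04350952, -0.03973265,
       -0.10258845]), 'effort': array([ 2.62516078e-03, -4.12461591e+01, -2.31972420e+01,  7.30457157e-02,
        4.58003778e-02, -1.47043397e-04]), 'ee_pos': array([219.93032581, 530.87663227, 291.42923317]), 'ee_rot': array([ -90.66480682,   89.8984648 , -113.16830281]), 'force': array([-0.26226446,  0.69083941,  0.05345209]), 'torque': array([-0.01945554, -0.00315167,  0.01876161]), 'gripper_width': 91.0155743775268}
scene {'camera_matrix': array([[448.47104343,   0.        , 275.52217064],
       [  0.        , 448.47104343, 209.08768715],
       [  0.        ,   0.        ,   1.        ]]), 'D': array([-0.14749684,  0.        ,  0.        ,  0.        ,  0.        ]), 'eye': array([1138.36183696,  731.9935675 ,  802.13667734]), 'rotation': array([-121.78116868,   -1.33077035,  146.07478434])}
side {'camera_matrix': array([[494.5058532 ,   0.        , 279.36411824],
       [  0.        , 494.5058532 , 210.70176072],
       [  0.        ,   0.        ,   1.        ]]), 'D': array([-0.05731553,  0.        ,  0.        ,  0.        ,  0.        ]), 'eye': array([ 401.3886588 ,  700.59862272, 1105.23929518]), 'rotation': array([-138.84799209,    0.25768114, -171.64192966])}
wrist {'camera_matrix': array([[291.87522611,   0.        , 282.54948902],
       [  0.        , 291.87522611, 209.50405935],
       [  0.        ,   0.        ,   1.        ]]), 'D': array([0.01231747, 0.        , 0.        , 0.        , 0.        ]), 'eye': array([155.74164618, 557.24921175, 383.83945   ]), 'rotation': array([1.65586954e+02, 2.88434537e-02, 6.75159186e+01])}
```

View pics/scene0.png

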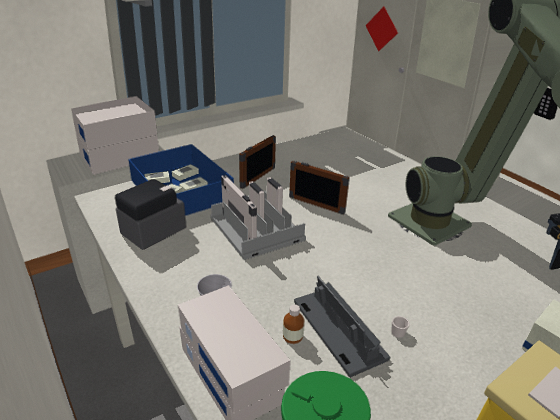

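View pics/side0.png

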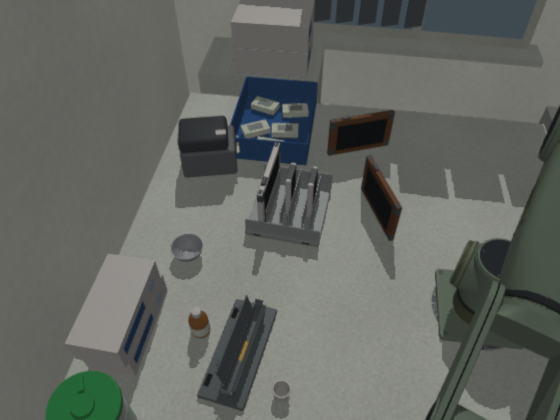

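View pics/wrist0.png

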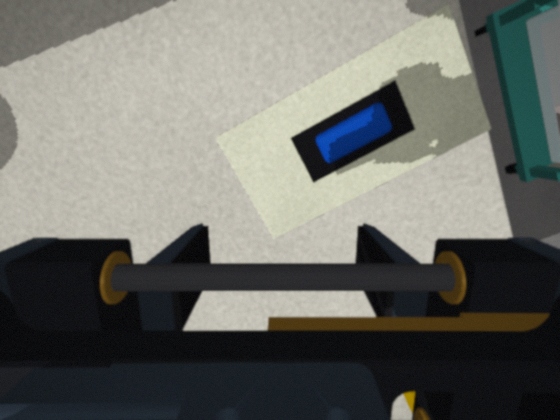

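The widest device in the rack is in the leftmost slot of the side view (about 270,185). The brown-framed tablets at (360,132) and (380,197) are decoys. I'll enlarge the rack and dock next.

```bash
cat > h.py <<'E'
import numpy as np, cv2
from scipy.spatial.transform import Rotation as R
from workcell import status, viewer, env
def cal(n):
    c=viewer.get_calibration(n)
    return c['camera_matrix'],c['D'],np.array(c['eye']),R.from_euler('xyz',c['rotation'],degrees=True).as_matrix()
def proj(P,c):
    K,D,e,Rm=c; P=np.atleast_2d(P).astype(float)
    rv=cv2.Rodrigues(Rm.T)[0]; t=-Rm.T@e
    return cv2.projectPoints(P,rv,t,K,D)[0].reshape(-1,2)
def ray(uv,c):
    K,D,e,Rm=c
    x=cv2.undistortPoints(np.array(uv,float).reshape(-1,1,2),K,D).reshape(-1,2)
    return e,(Rm@np.c_[x,np.ones(len(x))].T).T
def onz(uv,c,z):
    e,d=ray(uv,c); return e+d*((z-e[2])/d[:,2])[:,None]
E
python3 - <<'E'
from h import *
for n,b in [("scene",(200,140,120,130)),("scene",(280,265,140,120)),("side",(235,130,120,120)),("side",(180,285,120,130))]:
    im=cv2.imread(f"pics/{n}0.png"); x,y,w,h=b
    cv2.imwrite(f"pics/c_{n}_{x}.png",cv2.resize(im[y:y+h,x:x+w],None,fx=4.5,fy=4.5,interpolation=cv2.INTER_CUBIC))
    
cs=cal("side");c2=cal("scene")
print("side rack", onz([[247,235],[318,242],[333,180]],cs,0))
print("side dock", onz([[200,400],[240,410],[277,313]],cs,0))
E
```

```text
side rack [[ 624.60947536 -150.38174988    0.        ]
 [ 422.12412943 -154.04770939    0.        ]
 [ 398.62435395 -404.83175003    0.        ]]
side dock [[640.96375933 328.67280915   0.        ]
 [547.80890751 337.24076048   0.        ]
 [502.86052646  85.10378597   0.        ]]
```

View pics/c_scene_200.png

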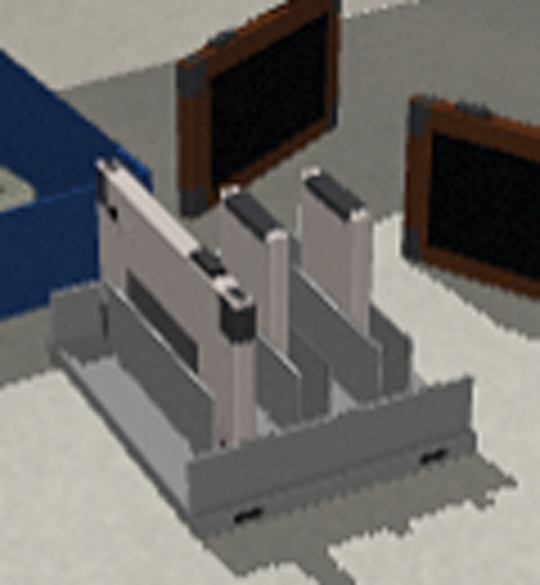

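View pics/c_scene_280.png

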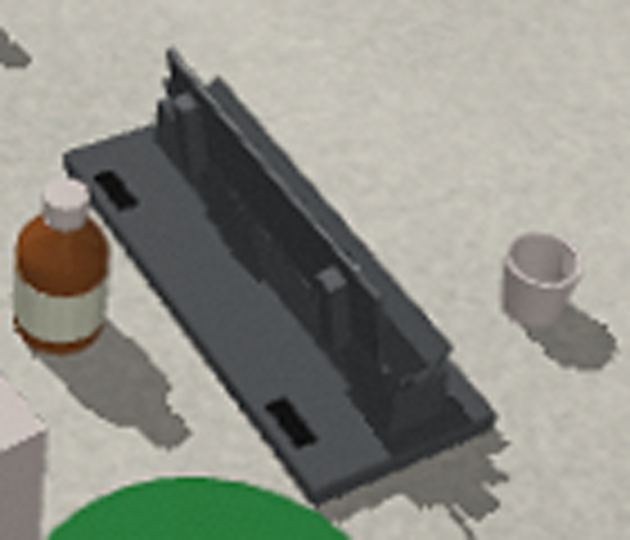

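View pics/c_side_235.png

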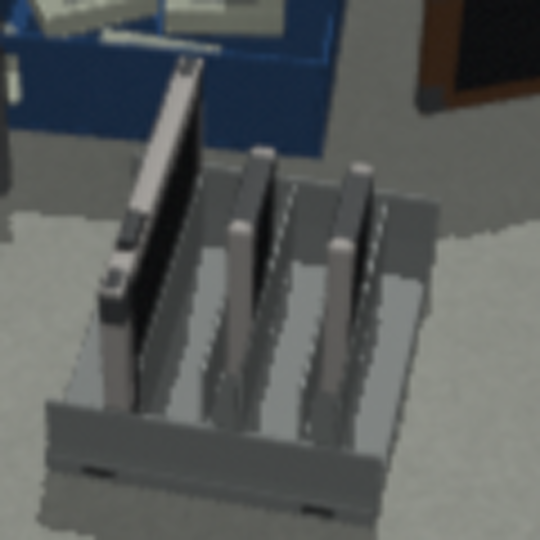

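View pics/c_side_180.png

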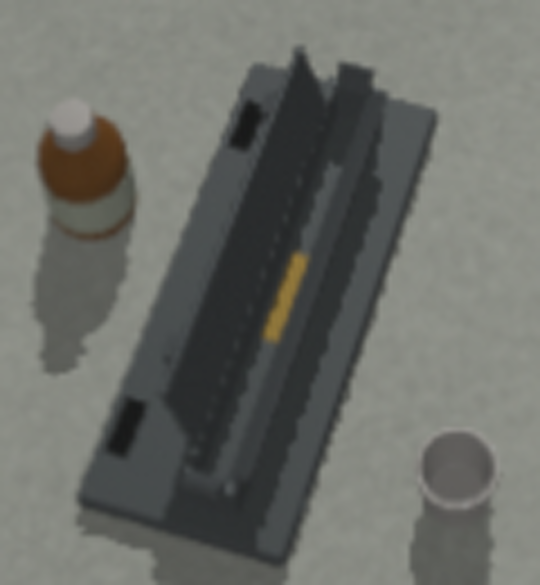

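```bash
cat > fit.py <<'E'
from h import *
from scipy.optimize import least_squares
C={n:cal(n) for n in("scene","side")}
def W(p,L): 
    a=np.radians(p[2]); L=np.atleast_2d(L).astype(float)
    return np.c_[p[0]+L[:,0]*np.cos(a)-L[:,1]*np.sin(a), p[1]+L[:,0]*np.sin(a)+L[:,1]*np.cos(a), L[:,2]]
def fit(obs,p0):
    def f(p): return np.concatenate([(proj(W(p,L),C[n])-np.array(uv)).ravel() for n,uv,L in obs])
    r=least_squares(f,p0,loss='soft_l1'); print(np.round(r.x,1),"res",np.round(r.fun.reshape(-1,2),1).tolist()); return r.x
def s(n,ox,oy,u,v): return (ox+u/4.5-0.4,oy+v/4.5-0.4)
sc=lambda u,v:s("",200,140,u,v); sd=lambda u,v:s("",235,130,u,v)
dc=lambda u,v:s("",280,265,u,v); dd=lambda u,v:s("",180,285,u,v)
rack=fit([("side",sd(48,403),(106,125,58)),("side",sd(385,458),(-106,125,58)),("side",sd(440,205),(-106,-125,58)),
 ("scene",sc(188,460),(106,125,58)),("scene",sc(472,378),(-106,125,58)),("scene",sc(50,298),(106,-125,58)),
 ("side",sd(45,470),(106,125,0)),("side",sd(378,512),(-106,125,0))],[510,-280,-3])
tab=fit([("side",sd(100,285),(8,107,158)),("side",sd(132,290),(-8,107,158)),("side",sd(178,60),(8,-107,158)),("side",sd(205,62),(-8,-107,158)),
 ("scene",sc(222,300),(8,107,158)),("scene",sc(255,300),(-8,107,158)),("scene",sc(97,165),(8,-107,158))],[570,-280,-3])
dock=fit([("side",dd(78,502),(55,131,0)),("side",dd(285,565),(-55,131,0)),("side",dd(438,112),(-55,-131,8)),("side",dd(252,65),(55,-131,8)),
 ("scene",dc(65,160),(55,-131,8)),("scene",dc(315,502),(55,131,0)),("scene",dc(495,422),(-55,131,0))],[570,210,-10])
print("tab in rack", )
a=np.radians(rack[2]); d=tab[:2]-rack[:2]; print(np.cos(a)*d[0]+np.sin(a)*d[1],-np.sin(a)*d[0]+np.cos(a)*d[1])
np.save("poses.npy",[rack,tab,dock])
if __name__=="__main__":
  def box(im,p,n,x,y,z,z0,col):
    Lb=[(sx*x,sy*y,zz) for zz in(z0,z) for sx,sy in((1,1),(1,-1),(-1,-1),(-1,1))]
    q=np.round(proj(W(p,Lb),C[n])*8).astype(int)*1
    for i in range(4):
      for a_,b in((i,(i+1)%4),(i+4,(i+1)%4+4),(i,i+4)): cv2.line(im,tuple(int(v) for v in (q[a_]*4/8)),tuple(int(v) for v in q[b]*4/8),col,1)
  for n,b in(("scene",(200,140,200,240)),("side",(180,140,170,270))):
    im=cv2.resize(cv2.imread(f"pics/{n}0.png"),None,fx=4,fy=4,interpolation=cv2.INTER_CUBIC)
    box(im,rack,n,106,125,58,0,(0,0,255));box(im,tab,n,8,107,158,18,(0,255,0));box(im,dock,n,55,131,8,0,(0,0,255));box(im,dock,n,9.5,111,44,14,(255,255,0))
    x,y,w,h=b; 
    c=im[4*y:4*(y+h),4*x:4*(x+w)]; 
    cv2.imwrite(f"pics/ov_{n}.png",cv2.resize(c,(int(c.shape[1]*600/c.shape[0]) if c.shape[1]/c.shape[0]<1.33 else 800,600)))
    print(c.shape)
E
python3 fit.py
```

```text
[ 517.3 -275.8   -3.8] res [[-1.3, 0.4], [-0.5, 0.6], [0.3, -6.1], [0.9, 0.3], [0.9, -1.1], [-3.0, -4.0], [0.6, -1.4], [-0.2, 1.5]]
[ 578.3 -273.9   -4.5] res [[-0.6, 0.8], [-1.8, 0.6], [0.7, -1.7], [0.0, -1.4], [2.5, 0.4], [0.4, -1.0], [-0.7, -1.6]]
[576.2 200.9  -8. ] res [[0.3, 0.8], [0.5, 0.8], [0.1, -0.3], [0.2, -0.5], [-1.0, -1.4], [-0.5, 0.5], [-0.1, 0.5]]
tab in rack
60.76755958630863 5.9811109494120815
(960, 800, 3)
(1080, 680, 3)
```

View pics/ov_scene.png

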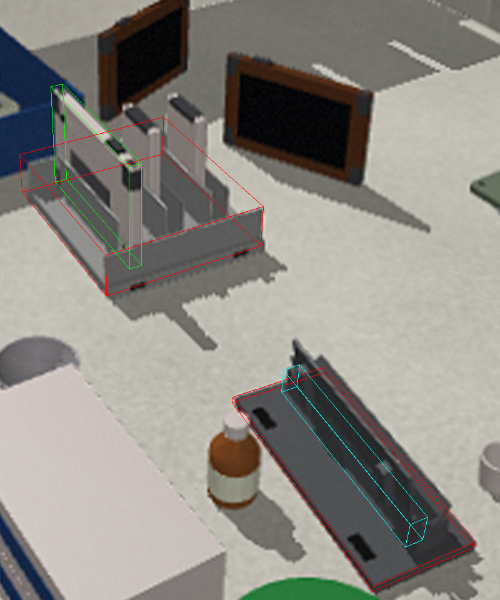

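View pics/ov_side.png

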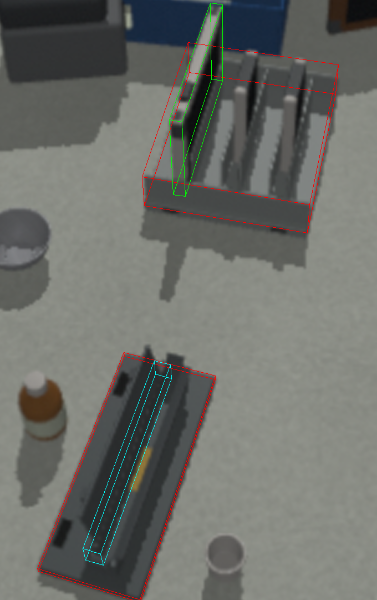

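```bash
cat >> h.py <<'E'
def tool():
    s=status.state(); return np.array(s['ee_pos']),R.from_euler('xyz',s['ee_rot'],degrees=True).as_matrix()
def go(target,yaw=None,zt=None):
    """shift in tool cm and turn so that tool y points along world heading yaw"""
    p,T=tool(); sh=T.T@(np.array(target)-p)/10
    cur=np.degrees(np.arctan2(T[1,1],T[0,1]))
    out=["shift cm",np.round(sh,2).tolist()]
    if yaw is not None:
        d=-(yaw-cur)  # tool x is down: positive turn lowers world yaw
        d=(d+180)%360-180
        out+=["curyaw",round(cur,2),"turn rad",round(np.radians(d),4),"alt",round(np.radians((d+360)%360-180),4)]
    print(*out)
E
python3 - <<'E'
from h import *
p,T=tool();print(p);print(np.round(T,3))
K,D,e,Rm=cal("wrist")
print("cam in tool",np.round(T.T@(e-p),1)); print(np.round(T.T@Rm,3))
# view pose: dock centre under optical axis
f=T.T@Rm[:,2]; off=T.T@(e-p)
print(status.state()['qpos'])
go([566,200,400],-8)
E
```

```text
[219.99585945 530.9470724  291.62462532]
[[-0.     0.383  0.924]
 [-0.001  0.924 -0.383]
 [-1.    -0.001  0.   ]]
cam in tool [-92.3  -0.4 -69.4]
[[-0.001 -0.249  0.969]
 [ 1.     0.     0.001]
 [-0.     0.969  0.249]]
[ 6.63484132e+01  1.83425949e+01  8.96896228e+01 -3.39427172e-03
  7.20458360e+01 -1.14671174e+00]
shift cm [-10.81, -17.35, 44.63] curyaw 67.5 turn rad 1.3177 alt -1.8239
```

```bash
python3 - <<'E'
from h import *
go([556,131,330],-8)
E
```

```text
shift cm [-3.8, -24.09, 46.35] curyaw 67.5 turn rad 1.3177 alt -1.8239
```

Call:
move_arm --moves '[[[-3.8, 0, 5], 0.1, 1], [[-3.8, -24.1, 46.4], 1.318, 1], [[-3.8, -24.1, 46.4], 1.318, 1], [[-3.8, -24.1, 46.4], 1.318, 1], [[-3.8, -24.1, 46.4], 1.318, 1], [[-3.8, -24.1, 46.4], 1.318, 1], [[-3.8, -24.1, 46.4], 1.318, 1], [[-3.8, -24.1, 46.4], 1.318, 1], [[-3.8, -24.1, 46.4], 1.318, 1], [[-3.8, -24.1, 46.4], 1.318, 1], [[-3.8, -24.1, 46.4], 1.318, 1], [[-3.8, -24.1, 46.4], 1.318, 1], [[-3.8, -24.1, 46.4], 1.318, 1]]'

```text
time_s: 1.78
ee_pos: [555.9, 132.0, 330.5]
ee_rot: [147.1, 90.0, 49.2]
force: [-0.1, 0.4, -0.8]
gripper_width: 91.4
```

```bash
python3 - <<'E'
from h import *
p,T=tool(); print(p,np.degrees(np.arctan2(T[1,1],T[0,1])))
c=cal("wrist"); im=viewer.grab_frame("wrist")[:,:,::-1]; cv2.imwrite("pics/w1.png",im)
np.save("w1cal.npy",np.array(c,dtype=object),allow_pickle=True)
cv2.imwrite("pics/w1z.png",cv2.resize(im[20:240,180:400],None,fx=2.7,fy=2.7,interpolation=cv2.INTER_CUBIC))
E
```

```text
[555.9355122  131.96202225 330.47470691] -7.923723075320547
```

View pics/w1.png

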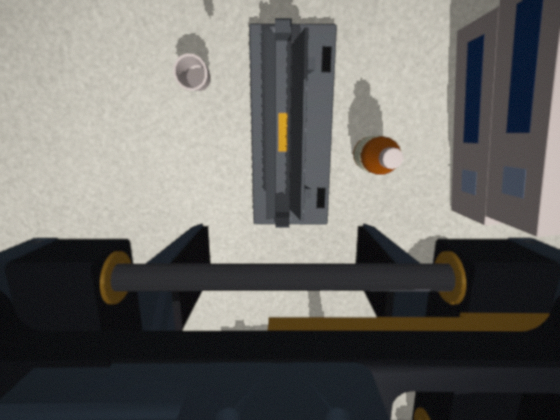

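View pics/w1z.png

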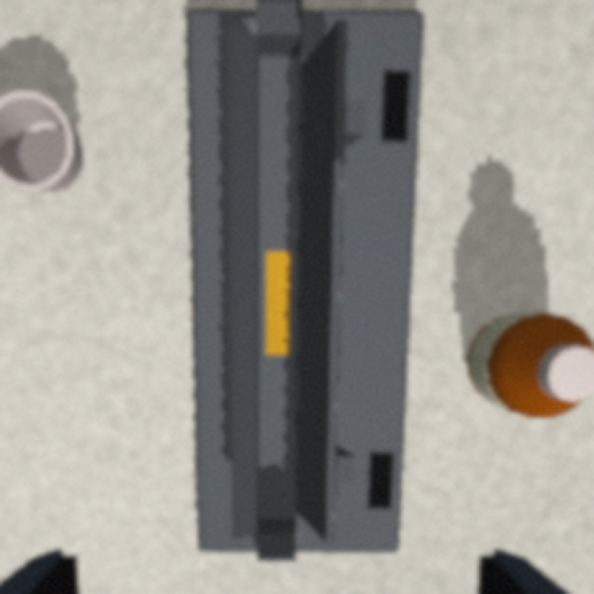

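The wrist view shows the dock from above. Its amber contact strip at about (282,132) lies on the slot floor, the key end (+y) is up, and the back rest (+x) is to the right.

```bash
python3 - <<'E'
from h import *
c=tuple(np.load("w1cal.npy",allow_pickle=True))
c=(c[0].astype(float),np.array(c[1],float),np.array(c[2],float),c[3].astype(float)) if True else c
t=lambda a:[(180+u/2.7-.31,20+v/2.7-.31) for u,v in a]
y=onz(t([(265,250),(291,250),(289,356),(265,356)]),c,15); print(np.round(y,1)); print("centre",y.mean(0))
s=onz(t([(260,60),(291,60),(258,460),(289,460)]),c,14); print("slot",np.round(s,1),np.linalg.norm(s[0]-s[1]),np.linalg.norm(s[2]-s[3]))
for a,b in((0,2),(1,3)): d=s[a]-s[b]; print("yaw",np.degrees(np.arctan2(-d[0],d[1])))
f=onz(t([(188,10),(422,12),(398,550),(200,550)]),c,8); print("foot",np.round(f,1),f.mean(0),np.linalg.norm(f[0]-f[1]),np.linalg.norm(f[0]-f[3]),np.linalg.norm(f[2]-f[1]))
for a,b in((0,3),(1,2)): d=f[a]-f[b]; print("yaw",np.degrees(np.arctan2(-d[0],d[1])))
m=onz(t([(278,25),(277,540)]),c,50);print("endblock",m)
E
```

```text
[[563.7 230.1  15. ]
 [576.3 228.3  15. ]
 [568.5 177.8  15. ]
 [556.5 179.5  15. ]]
centre [566.25439804 203.90676597  15.        ]
slot [[573.2 313.4  14. ]
 [587.5 311.4  14. ]
 [545.2 126.7  14. ]
 [561.3 124.5  14. ]] 14.420228860096486 16.32039455383931
yaw -8.551182781224638
yaw -7.974430814962525
foot [[543.2 340.2   8. ]
 [650.8 324.3   8. ]
 [613.9  65.3   8. ]
 [506.1  80.3   8. ]] [578.48698078 202.51964249   8.        ] 108.83487294516073 262.5070624120906 261.61203386735343
yaw -8.125463109335898
yaw -8.11559950420192
endblock [[581.97514492 315.40565747  50.        ]
 [550.5389118   92.34787273  50.        ]]
```

```bash
python3 - <<'E'
from h import *
go([573,-350,400],-4.5)
E
```

```text
shift cm [-6.96, 8.34, 47.48] curyaw -7.94 turn rad -0.06 alt 3.0816
```

Call:
move_arm --moves '[[[-6.9, 8.3, 47.5], -0.06, 1], [[-6.9, 8.3, 47.5], -0.06, 1], [[-6.9, 8.3, 47.5], -0.06, 1], [[-6.9, 8.3, 47.5], -0.06, 1], [[-6.9, 8.3, 47.5], -0.06, 1], [[-6.9, 8.3, 47.5], -0.06, 1], [[-6.9, 8.3, 47.5], -0.06, 1], [[-6.9, 8.3, 47.5], -0.06, 1], [[-6.9, 8.3, 47.5], -0.06, 1], [[-6.9, 8.3, 47.5], -0.06, 1], [[-6.9, 8.3, 47.5], -0.06, 1]]'

```text
time_s: 3.2
ee_pos: [572.6, -349.3, 399.4]
ee_rot: [-170.6, 90.0, 95.0]
force: [0.6, -0.2, 0.1]
gripper_width: 91.2
```

```bash
python3 - <<'E'
from h import *
p,T=tool(); print(p,np.degrees(np.arctan2(T[1,1],T[0,1])))
c=cal("wrist"); im=viewer.grab_frame("wrist")[:,:,::-1]; cv2.imwrite("pics/w2.png",im)
np.save("w2cal.npy",np.array(c,dtype=object),allow_pickle=True)
cv2.imwrite("pics/w2z.png",cv2.resize(im[20:240,180:400],None,fx=2.7,fy=2.7,interpolation=cv2.INTER_CUBIC))
E
```

```text
[ 572.62307441 -349.29887401  399.37860561] -4.474178003901108
```

View pics/w2.png

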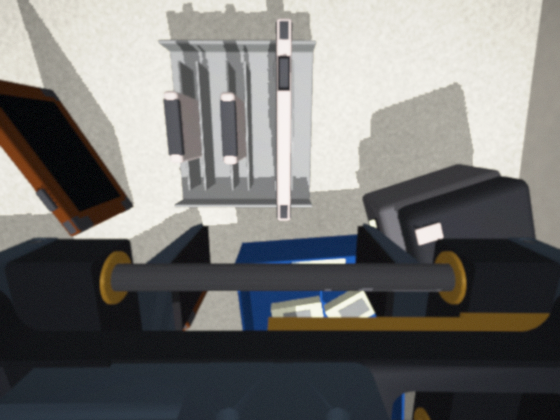

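View pics/w2z.png

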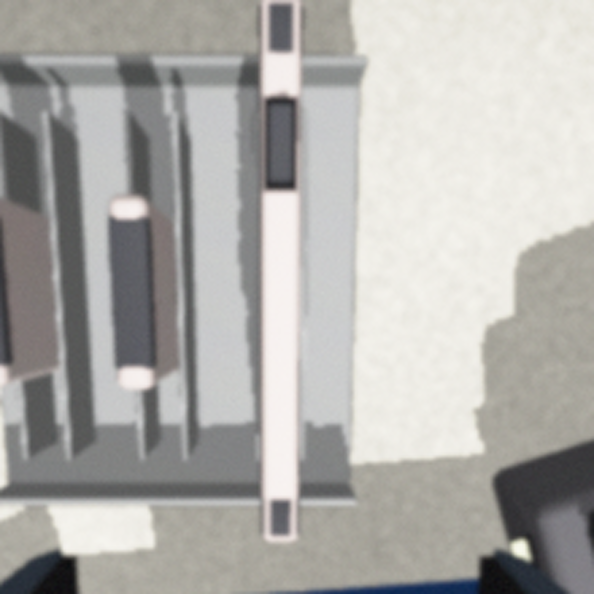

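```bash
python3 - <<'E'
from h import *
im=cv2.imread("pics/w2.png")
cv2.imwrite("pics/w2a.png",cv2.resize(im[10:110,240:330],None,fx=6,fy=6,interpolation=cv2.INTER_CUBIC))
cv2.imwrite("pics/w2b.png",cv2.resize(im[150:240,240:330],None,fx=6,fy=6,interpolation=cv2.INTER_CUBIC))
E
```

```text
(no output)
```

View pics/w2a.png

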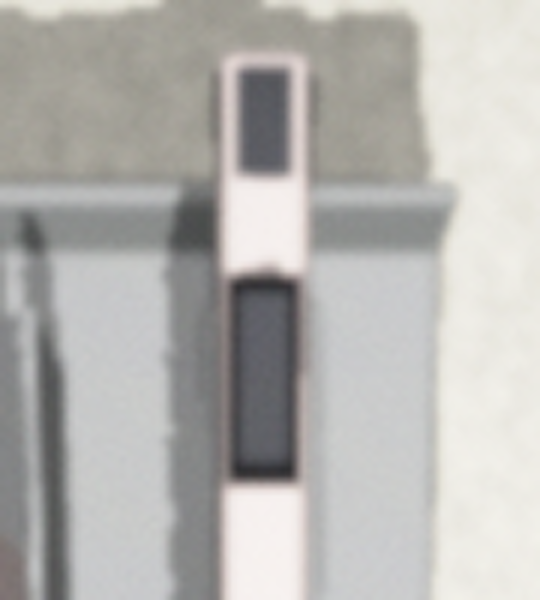

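View pics/w2b.png

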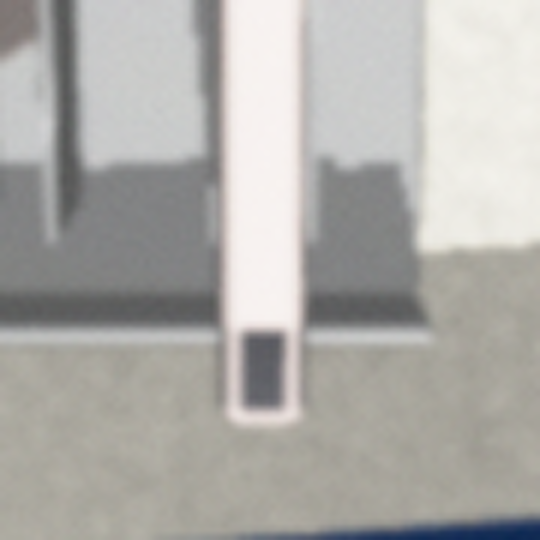

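```bash
python3 - <<'E'
from h import *
c=tuple(np.load("w2cal.npy",allow_pickle=True)); c=(c[0].astype(float),np.array(c[1],float),np.array(c[2],float),c[3].astype(float))
A=lambda a:[(240+u/6-.42,10+v/6-.42) for u,v in a]; B=lambda a:[(240+u/6-.42,150+v/6-.42) for u,v in a]
e=onz(A([(222,55),(306,55)])+B([(302,424),(226,424)]),c,158)
print(np.round(e,1),e.mean(0),np.linalg.norm(e[0]-e[3]),np.linalg.norm(e[0]-e[1]))
for a,b in((0,3),(1,2)): d=e[a]-e[b]; print("yaw",np.degrees(np.arctan2(-d[0],d[1])))
k=onz(A([(240,290),(295,465)]),c,163); print("key",k,k.mean(0)); d=k.mean(0)-e.mean(0); print(np.linalg.norm(d[:2]))
m=e.mean(0)
go([m[0],m[1],260],-4.3)
E
```

```text
[[ 581.2 -167.1  158. ]
 [ 595.3 -168.2  158. ]
 [ 579.5 -379.1  158. ]
 [ 564.5 -377.9  158. ]] [ 580.12504283 -273.0529471   158.        ] 211.45147293176228 14.09473639603794
yaw -4.534044711304003
yaw -4.263473913492411
key [[ 581.31405059 -204.04441462  163.        ]
 [ 588.66931069 -232.39695207  163.        ]] [ 584.99168064 -218.22068335  163.        ]
55.04780933095148
shift cm [13.95, 0.15, -7.66] curyaw -4.47 turn rad -0.003 alt 3.1386
```

Call:
move_arm --moves '[[[0, 0.15, -4], 0, 0], [[4, 0.15, -7.7], 0, 0], [[9, 0.15, -7.7], 0, 0], [[14, 0.15, -7.7], 0, 0], [[14, 0.15, -7.7], 0, 0], [[14, 0.15, -7.7], 0, 0], [[14, 0.15, -7.7], 0, 0]]'

```text
time_s: 4.12
ee_pos: [581.2, -274.7, 262.2]
ee_rot: [69.3, 89.7, -25.2]
force: [-1.1, 0.3, 0.9]
gripper_width: 45.7
```

```bash
python3 - <<'E'
from h import *
go([580.1,-273.1,200],-4.4)
for n in("wrist","scene"):
    im=viewer.grab_frame(n)[:,:,::-1]; cv2.imwrite(f"pics/{n}3.png",im)
cv2.imwrite("pics/scene3z.png",cv2.resize(cv2.imread("pics/scene3.png")[100:270,180:350],None,fx=3.5,fy=3.5,interpolation=cv2.INTER_CUBIC))
E
```

```text
shift cm [6.22, -0.15, -0.16] curyaw -4.57 turn rad -0.003 alt 3.1386
```

View pics/wrist3.png

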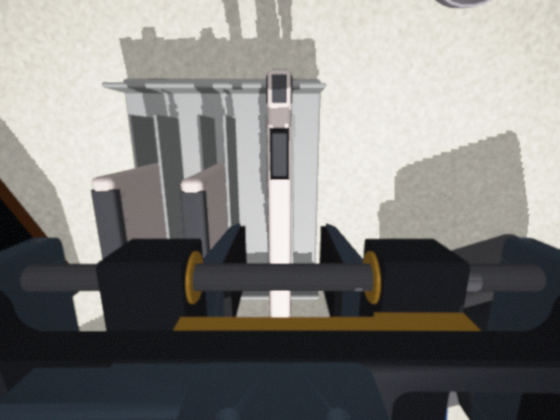

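View pics/scene3z.png

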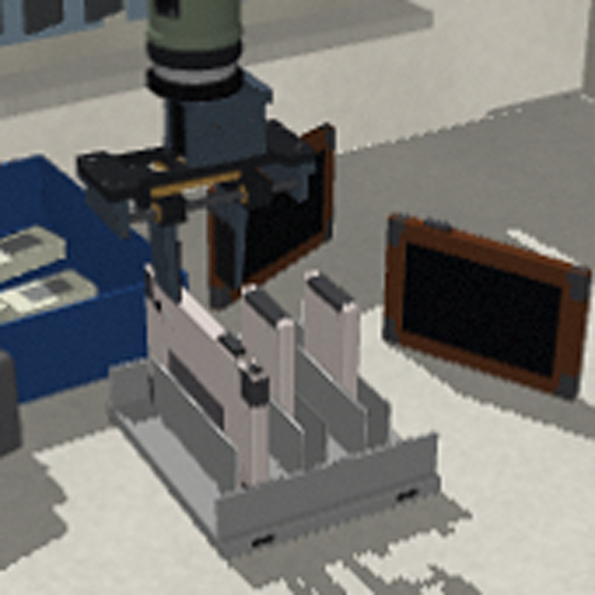

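Call:
move_arm --moves '[[[2, -0.1, -0.1], 0, 0], [[4, -0.1, -0.1], 0, 0], [[5.5, -0.1, -0.1], 0, 0], [[6.1, -0.1, -0.1], 0, 0], [[6.1, -0.1, -0.1], 0, 0], [[6.1, -0.1, -0.1], 0, 0]]' --force 30

```text
time_s: 4.97
ee_pos: [579.6, -273.5, 199.0]
ee_rot: [72.7, 89.9, -21.9]
force: [0.1, -0.5, 0.0]
gripper_width: 45.7
```

```bash
python3 - <<'E'
from h import *
go([580.1,-273.1,200],-4.4); print(status.state()['ee_pos'])
for n in("wrist","scene"):
    im=viewer.grab_frame(n)[:,:,::-1]; cv2.imwrite(f"pics/{n}4.png",im)
cv2.imwrite("pics/scene4z.png",cv2.resize(cv2.imread("pics/scene4.png")[130:270,180:350],None,fx=4,fy=4,interpolation=cv2.INTER_CUBIC))
E
```

```text
shift cm [-0.1, 0.05, -0.04] curyaw -4.59 turn rad -0.0032 alt 3.1383
[ 579.55039345 -273.45418573  199.04766505]
```

View pics/wrist4.png

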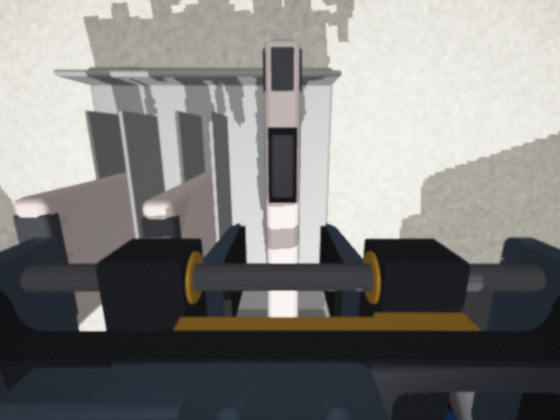

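View pics/scene4z.png

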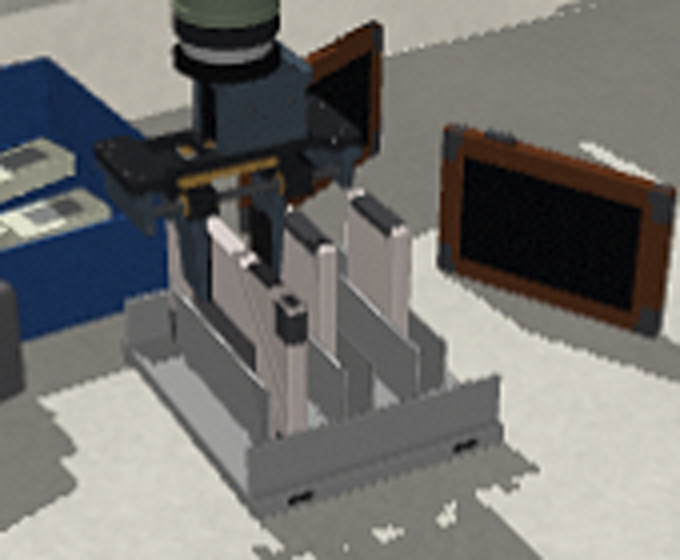

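The jaws straddle the tablet's top edge at its middle and clear the handhelds. I'm closing the gripper.

Call:
move_arm --moves '[[[0, 0, 0], 0, -0.5], [[0, 0, 0], 0, -0.75], [[0, 0, 0], 0, -1], [[0, 0, 0], 0, -1], [[0, 0, 0], 0, -1], [[0, 0, 0], 0, -1]]' --force 30

```text
time_s: 5.82
ee_pos: [579.2, -273.3, 198.2]
ee_rot: [109.1, 90.0, 14.5]
force: [1.2, 0.1, 0.1]
gripper_width: 16.0
```

Call:
move_arm --moves '[[[-0.5, 0, 0], 0, -1], [[-1.5, 0, 0], 0, -1], [[-3, 0, 0], 0, -1], [[-3, 0, 0], 0, -1]]'

```text
time_s: 6.32
ee_pos: [580.0, -273.7, 230.4]
ee_rot: [69.8, 89.8, -24.8]
force: [1.3, 0.2, -4.6]
gripper_width: 16.1
```

```bash
python3 - <<'E'
from h import *
s=status.state(); print(s['ee_pos'],s['force'],s['torque'],s['gripper_width'])
for n in("wrist","scene"):
    im=viewer.grab_frame(n)[:,:,::-1]; cv2.imwrite(f"pics/{n}5.png",im)
cv2.imwrite("pics/scene5z.png",cv2.resize(cv2.imread("pics/scene5.png")[130:270,180:350],None,fx=4,fy=4,interpolation=cv2.INTER_CUBIC))
E
```

```text
[ 579.99083674 -273.6527797   230.37930271] [ 1.26054109  0.16202844 -4.55639386] [-0.09955415  0.05719237 -0.01321791] 16.077056750412268
```

View pics/scene5z.png

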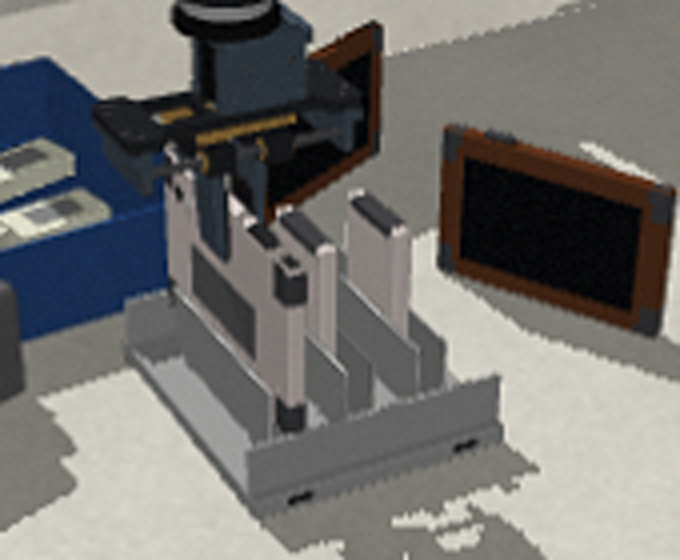

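The tablet rises cleanly at about 4.6 N. I'll keep lifting it straight up.

Call:
move_arm --moves '[[[-2, 0, 0], 0, -1], [[-4, 0, 0], 0, -1], [[-6, 0, 0], 0, -1], [[-9, 0, 0], 0, -1], [[-12, 0, 0], 0, -1], [[-14, 0, 0], 0, -1], [[-14, 0, 0], 0, -1], [[-14, 0, 0], 0, -1]]'

```text
time_s: 7.42
ee_pos: [578.7, -273.1, 366.6]
ee_rot: [-112.6, 89.8, 152.8]
force: [-0.5, -0.1, -4.8]
gripper_width: 16.0
```

```bash
python3 - <<'E'
from h import *
s=status.state(); print(s['ee_pos'],s['force'],s['torque'],s['gripper_width'])
go([566.5,203.6,370],-8.1)
c=cal("wrist"); np.save("w6cal.npy",np.array(c,dtype=object),allow_pickle=True)
for n in("wrist","scene"):
    im=viewer.grab_frame(n)[:,:,::-1]; cv2.imwrite(f"pics/{n}6.png",im)
cv2.imwrite("pics/scene6z.png",cv2.resize(cv2.imread("pics/scene6.png")[60:260,180:350],None,fx=3,fy=3,interpolation=cv2.INTER_CUBIC))
E
```

```text
[ 578.71651781 -273.07762622  366.58996637] [-0.47228778 -0.08812085 -4.76165196] [-0.10831854  0.06198828 -0.06195731] 16.029672306368617
shift cm [-0.28, -5.03, -47.42] curyaw -4.58 turn rad 0.0614 alt -3.0802
```

View pics/scene6z.png

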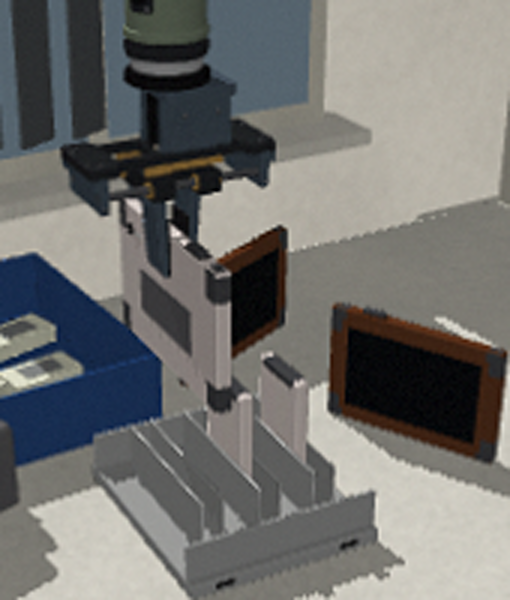

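View pics/wrist6.png

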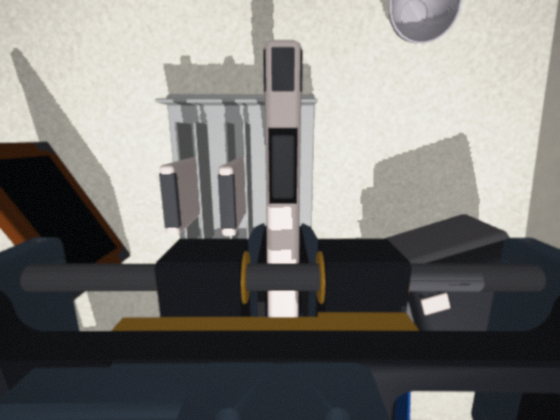

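Call:
move_arm --moves '[[[0, 0, -1.5], 0, -1], [[0, 0, -4.5], 0, -1], [[0, -0.2, -9], 0, -1], [[0, -0.8, -14], 0.01, -1], [[0, -1.5, -19], 0.02, -1], [[0, -2.1, -24], 0.03, -1], [[0, -2.8, -29], 0.04, -1], [[0, -3.5, -34], 0.05, -1], [[0, -4.1, -39], 0.06, -1], [[0, -4.7, -43], 0.061, -1], [[0, -5, -46], 0.061, -1], [[0, -5, -47.4], 0.061, -1], [[0, -5, -47.4], 0.061, -1], [[0, -5, -47.4], 0.061, -1], [[0, -5, -47.4], 0.061, -1]]'

```text
time_s: 9.4
ee_pos: [567.3, 202.1, 368.4]
ee_rot: [20.7, 90.0, -77.5]
force: [0.0, -0.1, -4.1]
gripper_width: 15.9
```

```bash
python3 - <<'E'
from h import *
s=status.state(); print(s['ee_pos'],s['force'],s['torque'],s['gripper_width'])
go([566.5,203.6,300],-8.1)
p,T=tool(); c=cal("wrist")
for n in("wrist","scene","side"):
    im=viewer.grab_frame(n)[:,:,::-1]; cv2.imwrite(f"pics/{n}7.png",im)
w=cv2.imread("pics/wrist7.png"); cv2.imwrite("pics/wrist7z.png",cv2.resize(w[20:230,200:380],None,fx=2.8,fy=2.8,interpolation=cv2.INTER_CUBIC))
# predicted tablet end edges in image if centred on tool
zt=p[2]-40.5
for y in (107,):
    L=[(sx,y,0) for sx in(-8,8)]
    q=[p+T@np.array([40.5,l[0],-l[1]]) for l in L]
    print(np.round(proj(q,c),1), np.round(q,1))
E
```

```text
[567.28112765 202.06914096 368.35281708] [ 0.01609057 -0.07072756 -4.13075722] [-0.16758254  0.05581562  0.05832493] 15.88675319532295
shift cm [6.84, -0.1, -0.14] curyaw -8.17 turn rad -0.0012 alt 3.1404
[[261.7  39.4]
 [300.9  39.4]] [[574.6 309.1 327.8]
 [590.4 306.8 327.8]]
```

View pics/wrist7z.png

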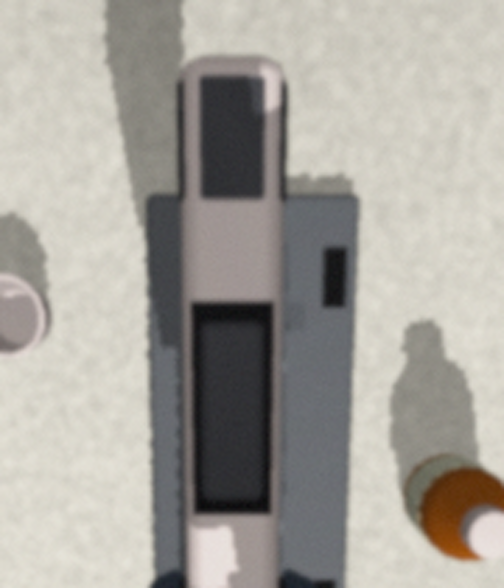

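View pics/scene7.png

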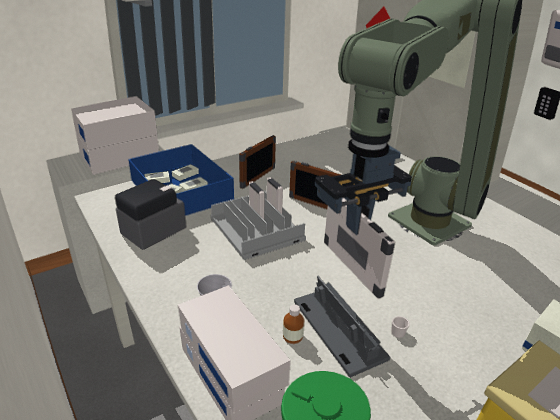

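View pics/side7.png

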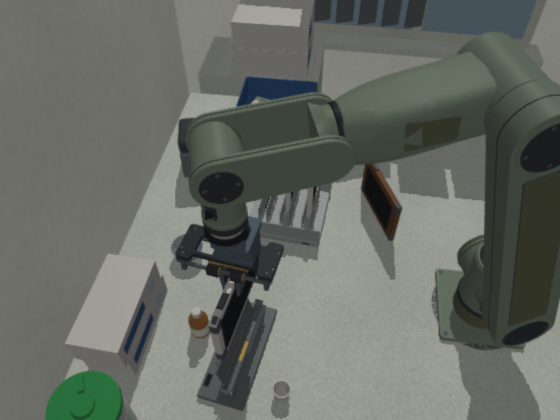

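Call:
move_arm --moves '[[[2, -0.1, -0.1], 0, -1], [[5, -0.1, -0.1], 0, -1], [[7.5, -0.1, -0.1], 0, -1], [[8.5, -0.1, -0.1], 0, -1], [[8.5, -0.1, -0.1], 0, -1], [[8.5, -0.1, -0.1], 0, -1], [[8.5, -0.1, -0.1], 0, -1]]'

```text
time_s: 10.42
ee_pos: [566.7, 204.5, 284.5]
ee_rot: [118.3, 89.9, 20.2]
force: [0.1, 0.0, -4.2]
gripper_width: 15.6
```

```bash
python3 - <<'E'
from h import *
s=status.state(); print(s['ee_pos'],s['force'],s['torque'],s['gripper_width'])
go([565.7,203.6,240],-8.1)
c=cal("wrist")
for n in("wrist","scene"):
    im=viewer.grab_frame(n)[:,:,::-1]; cv2.imwrite(f"pics/{n}8.png",im)
w=cv2.imread("pics/wrist8.png"); cv2.imwrite("pics/wrist8z.png",cv2.resize(w[0:230,180:400],None,fx=2.6,fy=2.6,interpolation=cv2.INTER_CUBIC))
w=cv2.imread("pics/scene8.png"); cv2.imwrite("pics/scene8z.png",cv2.resize(w[170:380,270:430],None,fx=2.8,fy=2.8,interpolation=cv2.INTER_CUBIC))
E
```

```text
[566.74922445 204.48751059 284.45318181] [ 0.13404212  0.00795909 -4.15875021] [-0.14151976  0.05423425 -0.02166034] 15.617106757948296
shift cm [4.45, -0.1, 0.11] curyaw -8.08 turn rad 0.0004 alt -3.1412
```

View pics/wrist8z.png

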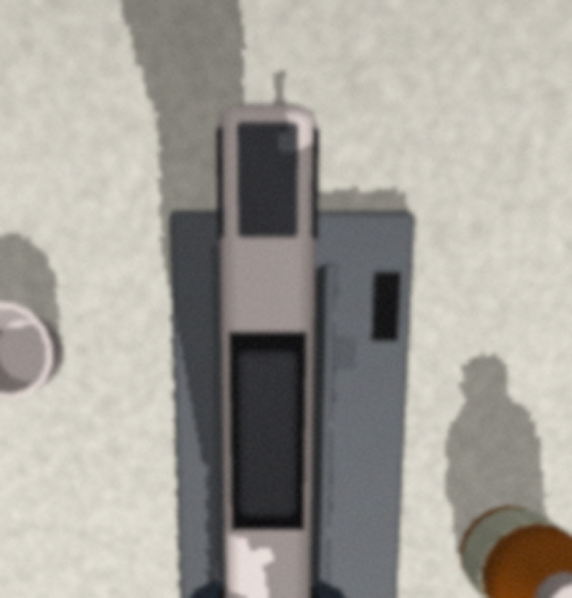

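View pics/scene8z.png

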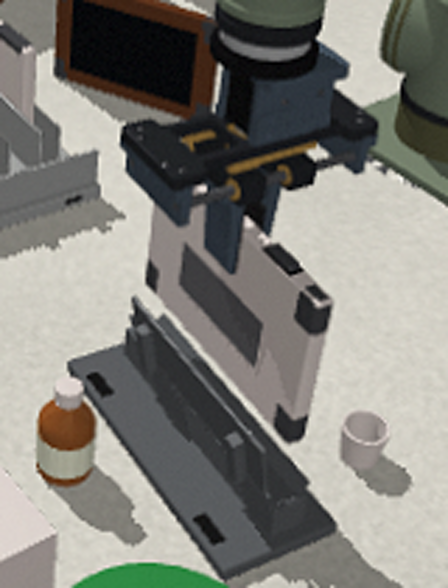

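Call:
move_arm --moves '[[[1, -0.1, 0.05], 0, -1], [[2, -0.1, 0.05], 0, -1], [[3, -0.1, 0.05], 0, -1], [[4, -0.1, 0.05], 0, -1], [[4.5, -0.1, 0.05], 0, -1], [[4.5, -0.1, 0.05], 0, -1], [[4.5, -0.1, 0.05], 0, -1]]'

```text
time_s: 11.4
ee_pos: [565.5, 204.1, 238.6]
ee_rot: [121.6, 89.9, 23.6]
force: [0.2, -1.2, -3.4]
gripper_width: 15.6
```

```bash
python3 - <<'E'
from h import *
s=status.state(); print(s['ee_pos'],s['force'],s['torque'],s['gripper_width'])
go([565.7,203.6,194.5],-8.1)
E
```

```text
[565.52046358 204.0815947  238.64943103] [ 0.15770968 -1.15163265 -3.41229954] [-0.05110652  0.0531786   0.02483527] 15.604926352431516
shift cm [4.41, 0.02, 0.05] curyaw -8.08 turn rad 0.0003 alt -3.1413
```

Call:
move_arm --moves '[[[0.5, 0, 0], 0, -1], [[1, 0, 0], 0, -1], [[1.5, 0, 0], 0, -1], [[1.5, 0, 0], 0, -1]]'

```text
time_s: 11.9
ee_pos: [565.0, 203.9, 222.5]
ee_rot: [-65.1, 89.9, -163.2]
force: [0.6, 0.0, -4.3]
gripper_width: 15.7
```

Call:
move_arm --moves '[[[0.5, 0, 0], 0, -1], [[1, 0, 0], 0, -1], [[1.5, 0, 0], 0, -1], [[1.5, 0, 0], 0, -1]]'

```text
time_s: 12.4
ee_pos: [565.0, 203.9, 207.6]
ee_rot: [-66.6, 89.9, -164.7]
force: [0.7, -0.1, -4.6]
gripper_width: 15.8
```

Call:
move_arm --moves '[[[0.3, 0, 0], 0, -1], [[0.6, 0, 0], 0, -1], [[0.9, 0, 0], 0, -1], [[0.9, 0, 0], 0, -1]]'

```text
time_s: 12.9
ee_pos: [565.1, 204.0, 198.9]
ee_rot: [-70.2, 90.0, -168.3]
force: [0.1, 0.0, -3.4]
gripper_width: 15.8
```

Call:
move_arm --moves '[[[0.2, 0, 0], 0, -1], [[0.4, 0, 0], 0, -1], [[0.4, 0, 0], 0, -1], [[0.4, 0, 0], 0, -1]]'

```text
time_s: 13.4
ee_pos: [565.3, 204.0, 195.3]
ee_rot: [136.5, 90.0, 38.4]
force: [0.6, 0.1, -3.9]
gripper_width: 15.9
```

Call:
move_arm --moves '[[[0.1, 0, 0], 0, -1], [[0.2, 0, 0], 0, -1], [[0.2, 0, 0], 0, -1]]'

```text
time_s: 13.78
ee_pos: [565.4, 204.1, 194.2]
ee_rot: [120.2, 89.9, 22.1]
force: [-0.6, -1.0, 3.2]
gripper_width: 15.8
```

Call:
move_arm --moves '[[[0.1, 0, 0], 0, -1], [[0.1, 0, 0], 0, -1]]'

```text
time_s: 14.02
ee_pos: [565.4, 204.1, 194.2]
ee_rot: [119.5, 89.9, 21.4]
force: [-2.4, -0.9, 10.1]
gripper_width: 16.3
```

```bash
python3 - <<'E'
from h import *
s=status.state(); print(s['ee_pos'],s['force'],s['torque'],s['gripper_width'])
for n in("wrist","scene"):
    im=viewer.grab_frame(n)[:,:,::-1]; cv2.imwrite(f"pics/{n}9.png",im)
w=cv2.imread("pics/scene9.png"); cv2.imwrite("pics/scene9z.png",cv2.resize(w[200:380,270:430],None,fx=3.3,fy=3.3,interpolation=cv2.INTER_CUBIC))
E
```

```text
[565.42006651 204.07052888 194.22866086] [-2.44327902 -0.90271191 10.0653383 ] [-0.39552564  0.85397083 -0.05327828] 16.30578667624868
```

View pics/scene9z.png

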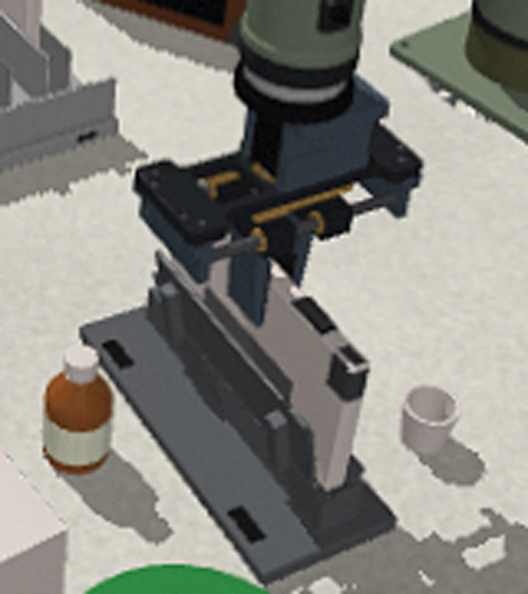

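View pics/wrist9.png

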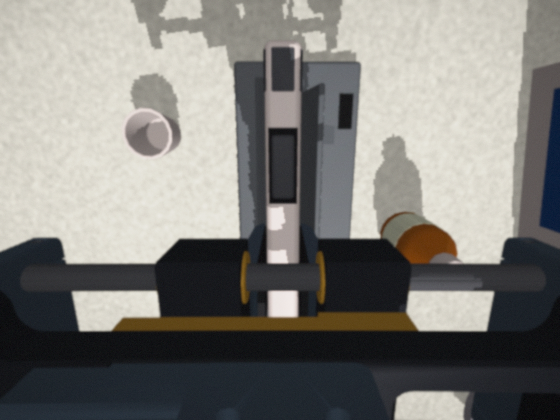

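Force rose to +10 N at the expected height, and the pictures show the tablet down in the slot. I'll ease off and open.

Call:
move_arm --moves '[[[-0.15, 0, 0], 0, -1], [[-0.15, 0, 0], 0, -0.4], [[-0.15, 0, 0], 0, -0.2], [[-0.15, 0, 0], 0, 0], [[-0.15, 0, 0], 0, 0], [[-0.15, 0, 0], 0, 0], [[-1, 0, 0], 0, 0], [[-3, 0, 0], 0, 0], [[-5.5, 0, 0], 0, 0], [[-8, 0, 0], 0, 0], [[-8, 0, 0], 0, 0], [[-8, 0, 0], 0, 0]]'

```text
time_s: 15.62
ee_pos: [564.9, 203.8, 271.6]
ee_rot: [-65.0, 89.9, -163.1]
force: [0.2, 0.5, 0.5]
gripper_width: 45.4
```

```bash
python3 - <<'E'
from h import *
s=status.state(); print(s['ee_pos'],s['force'],s['gripper_width'])
c=cal("wrist"); np.save("w10cal.npy",np.array(c,dtype=object),allow_pickle=True)
for n in("wrist","scene"):
    im=viewer.grab_frame(n)[:,:,::-1]; cv2.imwrite(f"pics/{n}10.png",im)
w=cv2.imread("pics/scene10.png"); cv2.imwrite("pics/scene10z.png",cv2.resize(w[200:380,270:430],None,fx=3.3,fy=3.3,interpolation=cv2.INTER_CUBIC))
w=cv2.imread("pics/wrist10.png"); cv2.imwrite("pics/wrist10z.png",cv2.resize(w[50:230,200:380],None,fx=3.3,fy=3.3,interpolation=cv2.INTER_CUBIC))
E
```

```text
[564.85957826 203.83852116 271.55999964] [0.18245198 0.49171106 0.53965576] 45.38700334510196
```

View pics/scene10z.png

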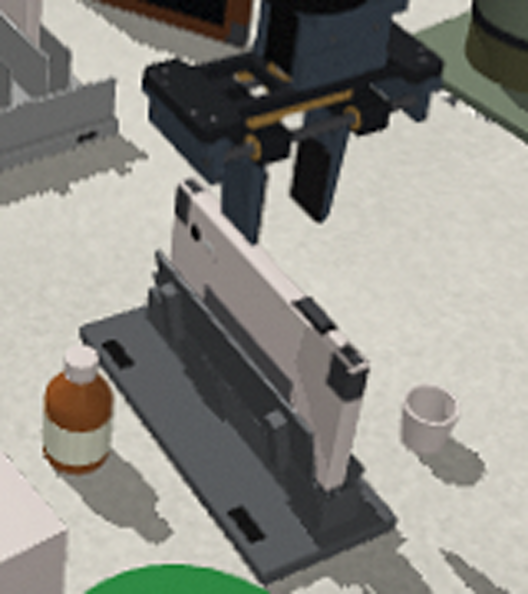

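View pics/wrist10z.png

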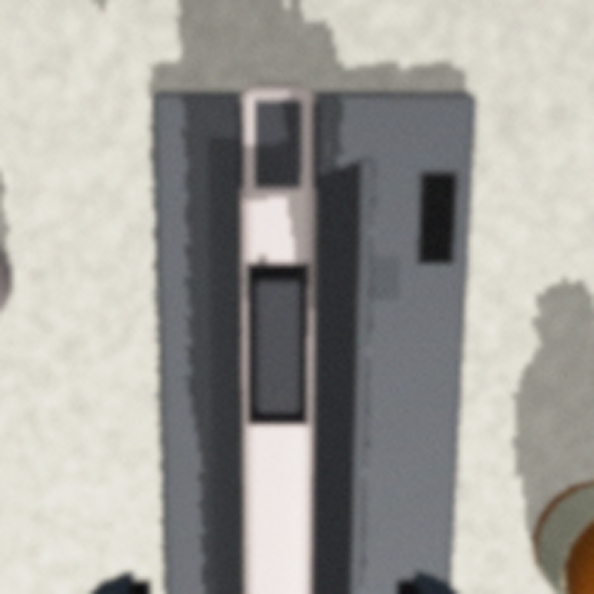

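```bash
python3 - <<'E'
from h import *
c=tuple(np.load("w10cal.npy",allow_pickle=True)); c=(c[0].astype(float),np.array(c[1],float),np.array(c[2],float),c[3].astype(float))
t=lambda a:[(200+u/3.3-.35,50+v/3.3-.35) for u,v in a]
k=onz(t([(253,276),(302,410)]),c,159); m=k.mean(0); print(k,m)
e=onz(t([(240,88),(312,88)]),c,154); print("end",e)
a=np.radians(-8.1); print("expected key", 565.7+.8+55*np.sin(-a),203.6+55*np.cos(a))
go([m[0]-0.8,m[1],260],-8.1)
E
```

```text
[[570.91645408 274.03865824 159.        ]
 [577.23249786 245.3047383  159.        ]] [574.07447597 259.67169827 159.        ]
end [[573.53221642 310.5078559  154.        ]
 [587.85115353 308.47673265 154.        ]]
expected key 574.2495677565671 258.05130117441064
shift cm [1.09, 0.06, -5.65] curyaw -8.08 turn rad 0.0004 alt -3.1412
```

Call:
move_arm --moves '[[[0, 0, -2], 0, -1], [[0, 0.05, -4], 0, -1], [[0, 0.05, -5.6], 0, -1], [[0, 0.05, -5.6], 0, -1], [[0.5, 0.05, -5.6], 0, -1], [[1, 0.05, -5.6], 0, -1], [[1.5, 0.05, -5.6], 0, -1], [[2, 0.05, -5.6], 0, -1], [[2, 0.05, -5.6], 0, -1], [[2, 0.05, -5.6], 0, -1]]' --force 20

```text
time_s: 16.98
ee_pos: [573.7, 259.4, 252.4]
ee_rot: [134.4, 90.0, 36.4]
force: [-0.2, -0.0, -0.1]
gripper_width: 0.4
```

```bash
python3 - <<'E'
from h import *
s=status.state(); print(s['ee_pos'],s['force'],s['gripper_width'])
go([573.4,259,237],-8.1)
for n in("wrist","scene","side"):
    im=viewer.grab_frame(n)[:,:,::-1]; cv2.imwrite(f"pics/{n}11.png",im)
w=cv2.imread("pics/scene11.png"); cv2.imwrite("pics/scene11z.png",cv2.resize(w[220:360,300:420],None,fx=4.2,fy=4.2,interpolation=cv2.INTER_CUBIC))
w=cv2.imread("pics/side11.png"); cv2.imwrite("pics/side11z.png",cv2.resize(w[240:400,170:310],None,fx=3.7,fy=3.7,interpolation=cv2.INTER_CUBIC))
E
```

```text
[573.71312428 259.36577586 252.37319633] [-0.1681895  -0.02410973 -0.08459647] 0.40963159897333107
shift cm [1.54, -0.03, 0.04] curyaw -8.08 turn rad 0.0003 alt -3.1413
```

View pics/scene11z.png

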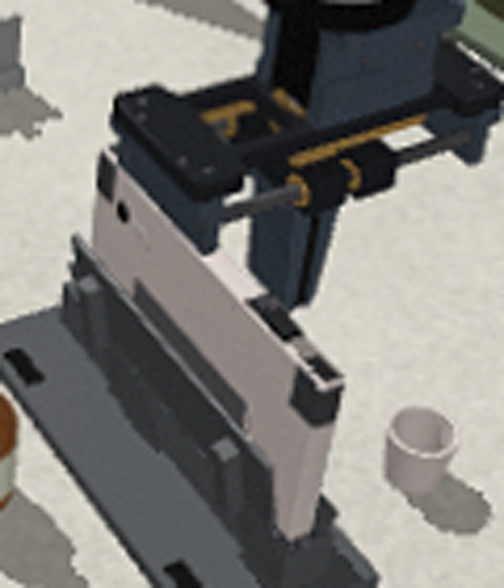

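View pics/wrist11.png

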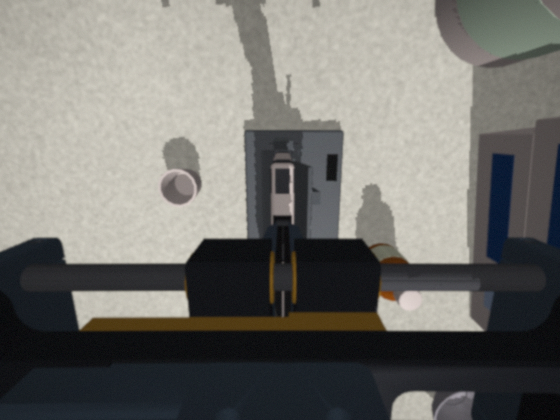

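```bash
python3 - <<'E'
from h import *
for n in("scene",):
    c=cal(n); q=proj([[573.7,259.4,174.4],[574,259.5,159],[566.3+107*np.sin(np.radians(8.1)),203.6+107*np.cos(np.radians(8.1)),154],[573.7-8,259.4,174.4],[573.7+8,259.4,174.4]],c); print(q)
    print((q-[300,220])*4.2)
E
```

```text
[[365.81829543 287.44581484]
 [364.75370721 292.96675467]
 [378.42988194 309.88121341]
 [368.56293196 286.05478258]
 [363.04826171 288.84789158]]
[[276.43684079 283.27242234]
 [271.96557027 306.46036963]
 [329.40550416 377.5010963 ]
 [287.96431423 277.43008685]
 [264.80269917 289.16114462]]
```

View pics/side11z.png

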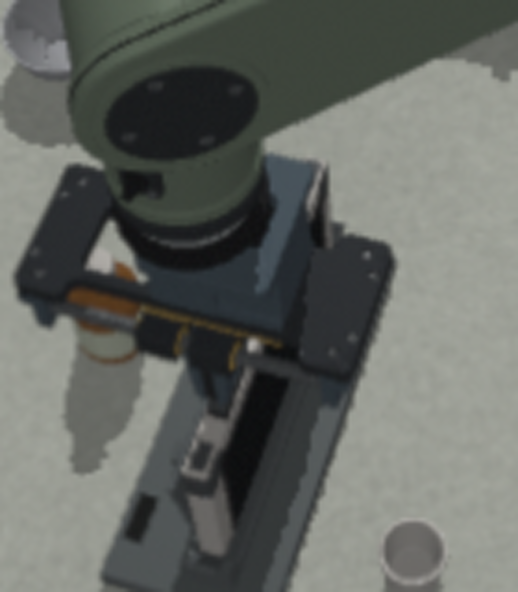

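The fingertips line up over the key. I'll descend in small steps and watch the force.

Call:
move_arm --moves '[[[0.5, 0, 0], 0, -1], [[0.9, 0, 0], 0, -1], [[1.2, 0, 0], 0, -1], [[1.2, 0, 0], 0, -1], [[1.2, 0, 0], 0, -1]]'

```text
time_s: 17.75
ee_pos: [573.7, 259.4, 240.3]
ee_rot: [136.9, 90.0, 38.8]
force: [0.8, 0.2, 0.2]
gripper_width: 0.6
```

Call:
move_arm --moves '[[[0.1, 0, 0], 0, -1], [[0.2, 0, 0], 0, -1], [[0.3, 0, 0], 0, -1], [[0.3, 0, 0], 0, -1], [[0.3, 0, 0], 0, -1]]'

```text
time_s: 18.38
ee_pos: [573.7, 259.4, 237.5]
ee_rot: [127.9, 90.0, 29.8]
force: [-0.3, 0.1, 1.6]
gripper_width: 0.5
```

Call:
move_arm --moves '[[[0.1, 0, 0], 0, -1], [[0.2, 0, 0], 0, -1], [[0.2, 0, 0], 0, -1], [[0.2, 0, 0], 0, -1]]'

```text
time_s: 18.88
ee_pos: [573.7, 259.4, 235.5]
ee_rot: [120.1, 90.0, 22.0]
force: [0.6, -0.4, 3.5]
gripper_width: 0.3
```

Call:
move_arm --moves '[[[0.05, 0, 0], 0, -1], [[0.1, 0, 0], 0, -1], [[0.1, 0, 0], 0, -1], [[0.1, 0, 0], 0, -1]]'

```text
time_s: 19.38
ee_pos: [573.7, 259.4, 234.4]
ee_rot: [129.3, 90.0, 31.2]
force: [-0.2, -0.1, 4.3]
gripper_width: 0.2
```

Call:
move_arm --moves '[[[0.05, 0, 0], 0, -1], [[0.05, 0, 0], 0, -1], [[0.05, 0, 0], 0, -1], [[0.05, 0, 0], 0, -1]]'

```text
time_s: 19.88
ee_pos: [573.8, 259.4, 234.1]
ee_rot: [118.1, 90.0, 20.0]
force: [-0.4, -0.8, 5.5]
gripper_width: 0.4
```

Call:
move_arm --moves '[[[0.05, 0, 0], 0, -1], [[0.05, 0, 0], 0, -1], [[0.05, 0, 0], 0, -1], [[0.05, 0, 0], 0, -1]]'

```text
time_s: 20.38
ee_pos: [573.9, 259.3, 234.1]
ee_rot: [112.2, 89.9, 14.1]
force: [-1.4, -0.7, 6.5]
gripper_width: 0.5
```

Call:
move_arm --moves '[[[0.03, 0, 0], 0, -1], [[0.03, 0, 0], 0, -1], [[0.03, 0, 0], 0, -1], [[0.03, 0, 0], 0, -1]]'

```text
time_s: 20.88
ee_pos: [574.0, 259.3, 234.0]
ee_rot: [110.1, 89.9, 12.1]
force: [-0.9, -1.3, 7.3]
gripper_width: 0.5
```

Call:
move_arm --moves '[[[0.1, 0, 0], 0, -1], [[0.1, 0, 0], 0, -1], [[0.1, 0, 0], 0, -1], [[0.1, 0, 0], 0, -1]]'

```text
time_s: 21.38
ee_pos: [574.3, 259.3, 234.0]
ee_rot: [110.0, 89.8, 12.0]
force: [-0.9, -2.4, 11.1]
gripper_width: 0.4
```

```bash
python3 - <<'E'
from h import *
s=status.state(); print(s['ee_pos'],s['force'],s['gripper_width'],s['torque'])
for n in("wrist","scene","side"):
    im=viewer.grab_frame(n)[:,:,::-1]; cv2.imwrite(f"pics/{n}12.png",im)
w=cv2.imread("pics/scene12.png"); cv2.imwrite("pics/scene12z.png",cv2.resize(w[220:360,300:420],None,fx=4.2,fy=4.2,interpolation=cv2.INTER_CUBIC))
E
```

```text
[574.27277558 259.27817069 233.98529039] [-0.90466085 -2.40351355 11.09183097] 0.4132012263081674 [-0.49193523  0.22669231  0.01304544]
```

View pics/scene12z.png

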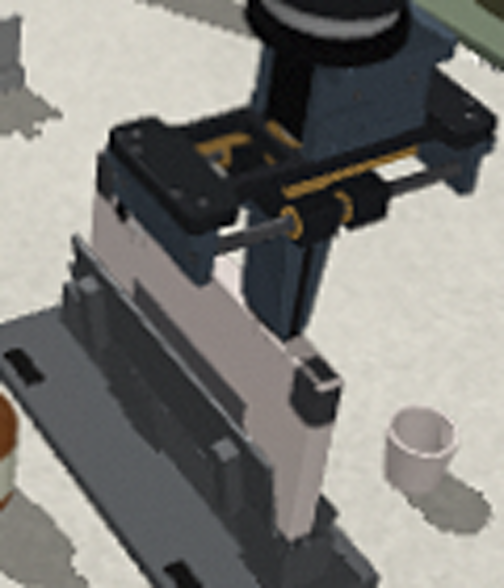

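View pics/scene12.png

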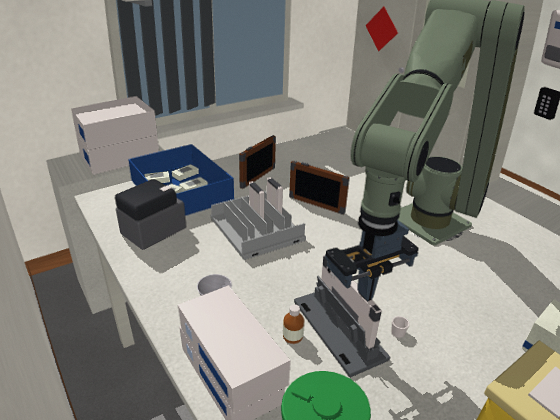

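View pics/wrist12.png

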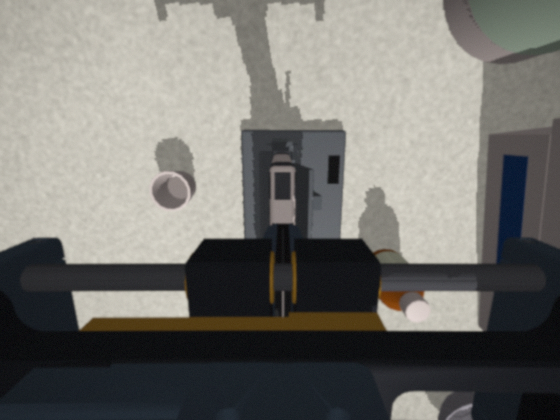

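Call:
move_arm --moves '[[[0, 0, 0], 0, -1], [[0, 0, 0], 0, -1], [[0, 0, 0], 0, -1], [[0, 0, 0], 0, -1], [[0, 0, 0], 0, -1], [[0, 0, 0], 0, -1], [[0, 0, 0], 0, -1], [[0, 0, 0], 0, -1]]'

```text
time_s: 22.52
ee_pos: [574.3, 259.3, 234.0]
ee_rot: [109.3, 89.8, 11.3]
force: [-1.5, -2.5, 12.0]
gripper_width: 0.7
```

The push holds steady at about 12 N with no drift, so I'm handing in.

```bash
python3 -c "
from h import *
print(env.job_done()); s=status.state(); print(s['time_s'],s['ee_pos'],s['force'])"
```

```text
the job is handed in; nothing more can be done
None
the job is handed in; nothing more can be done
```

The tablet is standing in the desk dock and the closed fingertips are holding its power key in. I handed the job in at about 22.5 s of the 56 s allowed.

- **Transfer:** I lifted the tablet straight up out of the rack by its top edge. I lowered it into the dock the same way round, with the key at the dock's +y end, until it touched down at the expected height. Then I let go. The pictures showed it standing by itself, nearly upright.
- **Key press:** The spring force rose to about 4.3 N over roughly 3.5 mm. After that the arm stopped moving (TCP height 234 mm) while the force kept climbing, so the key is at its stop. It is held with a steady push of about 12 N.
- **Everything else:** In the last pictures the handhelds, bottle, cup and bowl looked to be where they started.
- **Checks that disagreed or are missing:** The fixed cameras and the wrist camera differed by about 2 mm, so I placed by the wrist camera. The key's travel is inferred from force and height, since nothing measures it directly. My reading after hand-in returned nothing.

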